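# Bolt the hatch of the stain-remover chest

## Task

The hatch of the white chest that holds the stain removers is shut but not bolted. Lift the bolt's ball handle out of the notch it is parked in, slide the bolt through the keeper to the stop plate, drop the handle down into the notch beside that stop and let go. Go gently and feel for the stop, never forcing the handle against the steel plates, and leave the jars, bottle, mug, tray and tools where they are.

Things in the scene. Friction and masses are not known exactly. Their poses are not given: they have to be found in the camera images.
- chest: White steel chest, fixed to the table, 220 (x) x 340 (y) x 100 mm high; origin at the centre of its underside; its -x side (front) roughly faces the robot. A 12 mm steel bolt lies along the chest's y on its top, its axis at x = -96, z = 114 mm in the chest's frame, in two saddles and a keeper whose tops are at z = 128 mm or lower. Its front carries the steel notch plates.
- park (a point): Point on the bolt's axis at the middle of the parking notch: chest x -96, y -50, z 114 mm. Steel plates stand on the chest's front, 14 to 21 mm before (-x of) the axis; the stem of the handle lies in a notch of their upper edge when down. The parking notch is 14 mm wide, floor 4 mm below the axis, edge beside it 4 mm above the axis. More than 20 N between handle and plates bends them: job spoilt.
- mid (a point): Point on the bolt's axis 56 mm to the chest's +y of park, the mean place of the second notch. That notch is in a plate set by hand, so its centre lies anywhere within 16 mm of this point along y (not measured). It is 12 mm wide, floor 4 mm below the axis, edge before it 5 mm above. Pushing the ball down with the stem lying on a plate's edge presses that edge about 3.3 times as hard.
- barrel: Mounting plate of the bolt on the chest's top, axes as the chest's, origin 14 mm below park. The second notch's far (+y) side runs on upwards as the stop: a fixed upright tab 18 mm wide (y), 34 mm above the axis. The lifted stem runs against it and is then right over the notch, 2 mm past its centre, with nothing else in its way down. The tab is rigid: feel for it slowly.
- bolt (a joint): How far the bolt has slid, m: 0 = stem centred on the parking notch, growing as it slides to the chest's +y; travel -0.005 to 0.085. Sliding takes about 2 N.
- handle (a joint): Turn of the handle about the bolt's axis, rad: 0 = level, lying in a notch and pointing to the chest's -x, growing as it is lifted; it stops at 0.85. From 0.56 up the stem clears the plates' edges, but not the stop. It falls by its own weight when let go.
- grip: The handle: a steel stem 8 mm thick with a black ball of 20 mm diameter on its end, 90 g. Origin on the bolt's axis, stem along its own -x, ball's centre 60 mm from the axis; its y is the bolt's axis. Moves with both joints.
- ball (a point): Centre of the handle's ball, which is free all round and can be pinched from above along the bolt's direction, the handle turning between the fingers as it swings.
- jar_big: White jar, 60 mm across, 85 mm high, loose on the chest behind the bolt; origin under its centre. Leave it.
- jar_small: White jar with a dark grey cap, 48 mm across, 70 mm high, loose on the chest behind the bolt; origin under its centre. Leave it.
- brush: Brush, 160 mm long, lying on the table. Leave it.
- flask: White plastic bottle, 66 mm across, 170 mm high, on the table to the left; origin under its centre. Leave it.
- cup: White mug, 80 mm across, 90 mm high, on the table to the right. Leave it.
- spatula: Spatula, 200 mm long, lying on the table to the left. Leave it.
- tray: Grey open tray, 130 x 170 x 40 mm, on the table to the right. Leave it.

How it is judged:
On the way, in this order (a step that is already met when the one before it is completed fails the run):
1. the handle is lifted out of the parking notch (value of joint handle above 0.5 rad and value of joint bolt below 0.03 m), for 0.05 s.
2. the bolt is slid across with the handle raised (value of joint bolt above 0.036 m and value of joint handle above 0.4 rad), for 0.05 s.
At the end, for the whole second after the job is handed in: The bolt has slid at least 36 mm, the handle lies down in the second notch (turn below 0.1 rad) and is at rest, let go of (value of joint bolt above 0.036 m and value of joint handle below 0.1 rad and linear speed of grip below 0.01 m/s); the robot touches nothing.
It fails at once if the handle is forced against the steel plates with more than 20 N (contact force between grip and chest above 20 N).
It fails at once if a jar, the bottle, the mug, the tray, the brush or the spatula is knocked more than 25 mm out of its place (distance of any of jar_big, jar_small, brush, flask, cup, spatula, tray from where it was at the start of the episode above 0.025 m).
It also fails if it takes over 48 s, if anything falls off the work surface, if the arm or the gripper's body presses on something with over 40 N, if the wrist force passes 120 N, or if a joint passes its speed limit or range.

## Robot

A 6-joint arm with a two-finger parallel gripper is mounted at the origin on the work surface. World frame = base frame: x ahead of the robot, y to its left, z up, the work surface at z = 0. Lengths are in m, angles in rad, forces in N, time in s.
With the tool pointing down it reaches from about 0.425 to 0.95 m from the base axis. Payload 14.7 kg.
Tool frame: the origin (TCP) lies between the finger pads; the fingertips stand 25 mm ahead of it and the grasp point (between the pads) lies 6 mm ahead of it; y points along the fingers, z is the direction in which the jaws open and shut, and the axes are right-handed (so a half turn about y gives the same grasp; the last joint's range is limited). The gripper opens to 85 mm and grips with 20 to 120 N. Pads are 22 mm wide; open, the fingers measure 114 mm over their backs; the gripper's body (76 mm by 85 mm) begins 54 mm behind the grasp point. The pads swing forward as they close: fully open they stand 13 mm farther back than shut.
Start: joints at [-1.371, 0.48, 1.596, -0, 1.065, -0.047], TCP at [0.159, -0.63, 0.256] pointing down, gripper open.
Joint ranges: [-2.75, 2.75], [-0.82, 2.05], [0.23, 2.67], [-1.56, 4.7], [0.09, 2.69], [-2.92, 2.92]. Speed limits (rad/s): [1.89, 1.89, 2.39, 3.01, 3.01, 3.01].

## Interface

Orientations are given as a unit quaternion [x, y, z, w].
In Python, from plant import r gives the robot as it stands.
- The arm moves only by the shell command python3 -m inch 'ROWS' [FORCE]. ROWS is JSON, a list of rows, each an object of numbers: "x", "y", "z": the shift along the world's x, y, z in cm; "ax", "ay", "az": the turn, a rotation vector about the world's x, y, z in rad; "jaw": the closure, from 0 (fully open) to 1 (shut). A call has exactly 10 rows; each row shifts and turns the commanded pose from where the row before left it; what a row does not reach is not made up. A row lasts 1/12 s, in which the tool goes at most 41.7 mm and 7.16 degrees, less where a joint would pass 70% of its speed; a pose out of reach is approached as far as the arm can. A call with a gripper value outside its range is refused whole. The fingers move at their own pace and stop on an object; FORCE is the grip in N (left out, the last holds). Time passes only in rows, so rows that do not move let the fingers close, or fill a call up. It gives the time, the measured TCP pose, the force and the opening at its end, in the units of the state.
- r.observe(): the state, without advancing time (a new reading comes with each control period).
- r.snapshot(name): name is "scene" or "top" or "wrist"; returns a dict with "frame" (420x560x3 uint8, red, green, blue), "depth" (420x560 float32, m along the optical axis (not along the pixel's ray), 0 where there is no reading), "K" (3x3 intrinsics, pixels), "rvec" (rotation vector, rad) and "tvec" (3), from world to camera coordinates, as OpenCV has them. Camera axes: x right, y down, z forward; pixel columns grow to the right and rows downward; lengths in m; the calibration is good to about 2 mm. A picture is of the moment at which its call begins.
- r.job_done(): hands the job in, once; it reports no verdict.
The state is a dict: "t": time; "q": joint angles; "qvel": joint speeds; "joint_efforts": joint torques, N m; "eef_pos": TCP position; "orientation": TCP orientation; "wrist_force": force on the tool from outside, world axes, zero at the start; "torque": the same for the moment, N m; "finger_gap": finger opening in m.
Only numpy, scipy, OpenCV 4.12 (cv2) and the standard library are available. Lean on these libraries where they do the work, as an engineer would, in place of code of your own. Each camera call takes 0.05 s, during which the arm holds its last target. There are 200 camera calls.

## Working session

There is one attempt and no reset: what is moved stays moved. The work goes in short steps, Python scripts to look and compute and a shell command to move; the robot and the scene stay as the last step left them, time stands still between calls to the robot, and variables do not carry over. Pictures are saved under pics/ and viewed, about 8 in all and at most 12, crops included, and the job is handed in when it is done.

```bash
mkdir -p pics; cat > h.py <<'E'
import numpy as np, cv2
from plant import r
def snap(n):
    s=r.snapshot(n); R=cv2.Rodrigues(np.array(s['rvec'],float))[0]; t=np.array(s['tvec'],float).ravel()
    v,u=np.mgrid[0:420,0:560]; K=s['K']; d=s['depth']
    P=np.stack([(u-K[0,2])/K[0,0]*d,(v-K[1,2])/K[1,1]*d,d],-1)
    W=(P-t)@R; W[d==0]=np.nan
    return s['frame'],W,(K,R,t)
def proj(c,p): 
    K,R,t=c; q=K@(R@np.array(p)+t); return q[:2]/q[2]
def save(f,name): cv2.imwrite('pics/'+name,f[:,:,::-1])
E
python3 - <<'E'
from h import *
o=r.observe(); print({k:np.round(v,3) for k,v in o.items()})
a,W,c=snap('scene'); b,W2,c2=snap('top')
np.savez('s.npz',a=a,W=W,b=b,W2=W2)
save(np.hstack([a,b])[:, :],'0.png')
im=cv2.resize(np.vstack([a,b]),None,fx=.71,fy=.71); save(a,'s.png'); save(b,'t.png')
E
```

```text
{'t': np.float64(0.0), 'q': array([-1.371,  0.481,  1.597,  0.   ,  1.065, -0.047]), 'qvel': array([-0.001, -0.001, -0.001,  0.   , -0.003,  0.001]), 'joint_efforts': array([-3.0000e-03, -9.5064e+01, -4.3018e+01, -0.0000e+00,  1.2000e-02,
        0.0000e+00]), 'eef_pos': array([ 0.159, -0.63 ,  0.256]), 'orientation': array([-0.087,  0.702, -0.701,  0.087]), 'wrist_force': array([-0.175,  0.081,  0.375]), 'torque': array([-0.034,  0.002,  0.04 ]), 'finger_gap': np.float64(0.085)}
```

View pics/t.png

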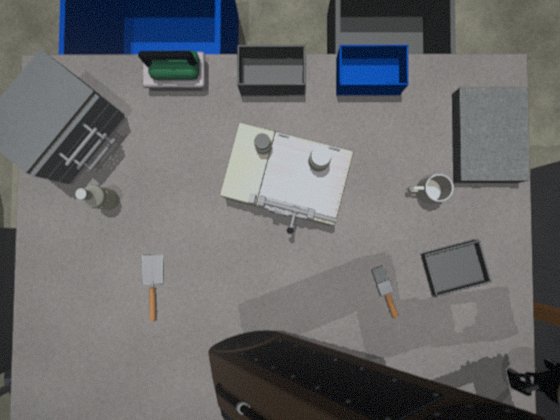

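View pics/s.png

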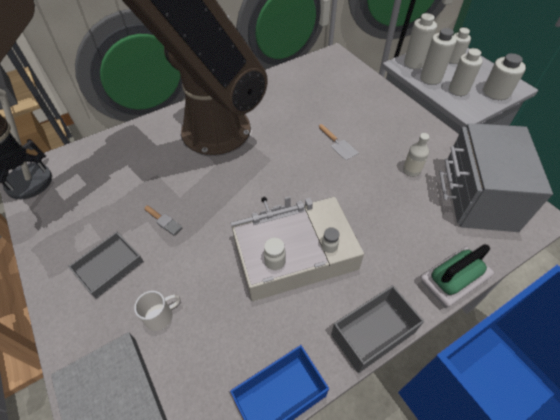

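The top view shows the chest around (288,173), its ball at (291,231) on the front, and +y to the left. The scene view agrees. Next I fit the chest pose from the depth data.

```bash
python3 - <<'E'
from h import *
d=np.load('s.npz'); W=d['W2']; b=d['b']
roi=np.zeros((420,560),bool); roi[110:245,210:365]=1
m=roi&(abs(W[...,2]-.1)<.008)
mm=cv2.morphologyEx(m.astype('uint8'),cv2.MORPH_OPEN,np.ones((3,3)))
n,l,st,_=cv2.connectedComponentsWithStats(mm); print(st[1:])
P=W[(l>0)][:,:2]
rc=cv2.minAreaRect((P*1000).astype('f4')); print(rc, cv2.boxPoints(rc))
print('ball', W[228:236,288:295][::2,::2].reshape(-1,3).round(3))
save(cv2.resize(b[180:245,230:350],None,fx=6,fy=6,interpolation=cv2.INTER_CUBIC),'tc.png')
E
```

```text
[[ 220  123  133   94 7448]
 [ 254  200    4    5   18]
 [ 264  204   27    9   87]
 [ 300  213    7    4   21]
 [ 313  217   21    7   67]]
((655.9595336914062, -45.822998046875), (340.53497314453125, 221.24864196777344), 75.68260192871094) [[ 506.66513 -183.44545]
 [ 721.04193 -238.15874]
 [ 805.2539    91.79945]
 [ 590.87714  146.51274]]
ball [[ 0.496 -0.051  0.12 ]
 [ 0.496 -0.057  0.119]
 [ 0.496 -0.062  0.123]
 [ 0.499 -0.071 -0.   ]
 [ 0.491 -0.051  0.122]
 [ 0.491 -0.057  0.124]
 [ 0.491 -0.062  0.122]
 [ 0.493 -0.071  0.001]
 [ 0.485 -0.051  0.123]
 [ 0.485 -0.057  0.122]
 [ 0.485 -0.062  0.119]
 [ 0.486 -0.071 -0.   ]
 [ 0.48  -0.052 -0.001]
 [ 0.48  -0.058 -0.001]
 [ 0.48  -0.064  0.   ]
 [ 0.48  -0.071 -0.002]]
```

View pics/tc.png

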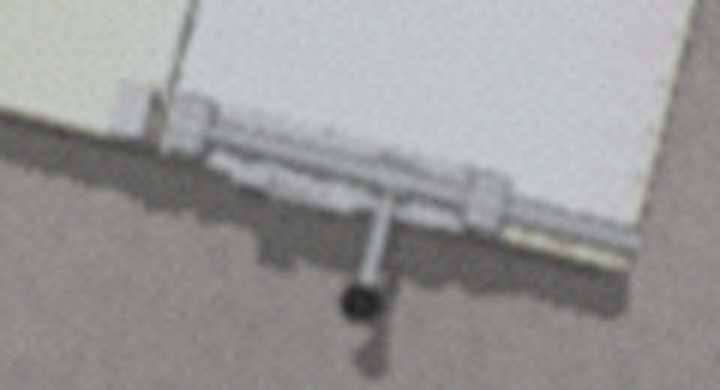

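```bash
python3 - <<'E'
from h import *
from scipy.spatial.transform import Rotation as T
R=T.from_quat(r.observe()['orientation']).as_matrix(); print(R.round(3))
cy=np.array([.2473,.9689]); z=R[:2,2]
a=np.arctan2(cy[1],cy[0])-np.arctan2(z[1],z[0]); a=(a+np.pi/2)%np.pi-np.pi/2; print('az',a)
E
```

```text
[[-0.97  -0.     0.244]
 [-0.244  0.001 -0.97 ]
 [-0.    -1.    -0.001]]
az -0.4967296033236064
```

```bash
for i in 1; do python3 -m inch '[{"x":1.66,"y":2.87,"az":-0.025},{"x":1.66,"y":2.87,"az":-0.025},{"x":1.66,"y":2.87,"az":-0.025},{"x":1.66,"y":2.87,"az":-0.025},{"x":1.66,"y":2.87,"az":-0.025},{"x":1.66,"y":2.87,"az":-0.025},{"x":1.66,"y":2.87,"az":-0.025},{"x":1.66,"y":2.87,"az":-0.025},{"x":1.66,"y":2.87,"az":-0.025},{"x":1.66,"y":2.87,"az":-0.025}]' 20; done
python3 -m inch '[{"x":1.66,"y":2.87,"az":-0.025},{"x":1.66,"y":2.87,"az":-0.025},{"x":1.66,"y":2.87,"az":-0.025},{"x":1.66,"y":2.87,"az":-0.025},{"x":1.66,"y":2.87,"az":-0.025},{"x":1.66,"y":2.87,"az":-0.025},{"x":1.66,"y":2.87,"az":-0.025},{"x":1.66,"y":2.87,"az":-0.025},{"x":1.66,"y":2.87,"az":-0.022},{}]'
python3 - <<'E'
from h import *
a,W,c=snap('wrist'); save(a,'w1.png'); print(proj(c,[.491,-.057,.114]))
o=r.observe(); print(o['q'],o['wrist_force'])
E
```

```text
[-766.13488214 -778.16072966]
[-1.37058904e+00  4.80683898e-01  1.59666009e+00 -6.78279634e-06
  1.06508241e+00 -4.65727474e-02] [ 0.84537592 -0.3837708  -0.17211544]invalid input at $[0]: expected keys x, y, z, ax, ay, az, jaw
invalid input at $[0]: expected keys x, y, z, ax, ay, az, jaw
```

View pics/w1.png

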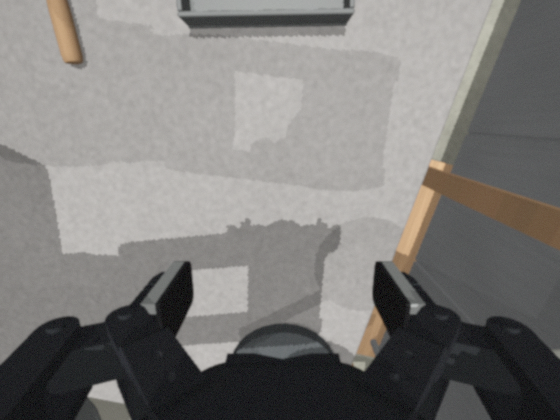

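The move was refused because each row needs all seven keys, so the arm is still at the start. I'll resend it with full rows.

```bash
python3 -m inch '[{"x":1.66,"y":2.87,"z":0,"ax":0,"ay":0,"az":-0.025,"jaw":0},{"x":1.66,"y":2.87,"z":0,"ax":0,"ay":0,"az":-0.025,"jaw":0},{"x":1.66,"y":2.87,"z":0,"ax":0,"ay":0,"az":-0.025,"jaw":0},{"x":1.66,"y":2.87,"z":0,"ax":0,"ay":0,"az":-0.025,"jaw":0},{"x":1.66,"y":2.87,"z":0,"ax":0,"ay":0,"az":-0.025,"jaw":0},{"x":1.66,"y":2.87,"z":0,"ax":0,"ay":0,"az":-0.025,"jaw":0},{"x":1.66,"y":2.87,"z":0,"ax":0,"ay":0,"az":-0.025,"jaw":0},{"x":1.66,"y":2.87,"z":0,"ax":0,"ay":0,"az":-0.025,"jaw":0},{"x":1.66,"y":2.87,"z":0,"ax":0,"ay":0,"az":-0.025,"jaw":0},{"x":1.66,"y":2.87,"z":0,"ax":0,"ay":0,"az":-0.025,"jaw":0}]' 20
```

```text
t: 0.98
eef_pos: [0.3252, -0.3418, 0.2563]
orientation: [0.002, 0.707, -0.707, -0.002]
wrist_force: [0.4, 0.3, 0.6]
finger_gap: 0.0852
```

```bash
python3 -m inch '[{"x":1.66,"y":2.85,"z":0,"ax":0,"ay":0,"az":-0.025,"jaw":0.2},{"x":1.66,"y":2.85,"z":0,"ax":0,"ay":0,"az":-0.025,"jaw":0.4},{"x":1.66,"y":2.85,"z":0,"ax":0,"ay":0,"az":-0.025,"jaw":0.4},{"x":1.66,"y":2.85,"z":0,"ax":0,"ay":0,"az":-0.025,"jaw":0.4},{"x":1.66,"y":2.85,"z":0,"ax":0,"ay":0,"az":-0.025,"jaw":0.4},{"x":1.66,"y":2.85,"z":0,"ax":0,"ay":0,"az":-0.025,"jaw":0.4},{"x":1.66,"y":2.85,"z":0,"ax":0,"ay":0,"az":-0.025,"jaw":0.4},{"x":1.66,"y":2.85,"z":0,"ax":0,"ay":0,"az":-0.025,"jaw":0.4},{"x":1.66,"y":2.85,"z":0,"ax":0,"ay":0,"az":-0.025,"jaw":0.4},{"x":1.66,"y":2.85,"z":0,"ax":0,"ay":0,"az":-0.022,"jaw":0.4}]' 20
python3 - <<'E'
from h import *
a,W,c=snap('wrist'); save(a,'w2.png'); print(proj(c,[.491,-.057,.114]))
o=r.observe(); print(o['eef_pos'],o['q'],o['wrist_force'])
np.savez('w2.npz',a=a,W=W)
E
```

```text
t: 1.82
eef_pos: [0.4913, -0.0566, 0.2563]
orientation: [-0.089, -0.702, 0.702, 0.089]
wrist_force: [0.5, -0.8, 0.4]
finger_gap: 0.0506
[282.3481994  204.92634357]
[ 0.49399628 -0.05296571  0.25644958] [-0.16905117  0.26571417  1.94108166  0.00216377  0.93316921  1.65299302] [1.10184685 3.10367999 1.31325777]
```

View pics/w2.png

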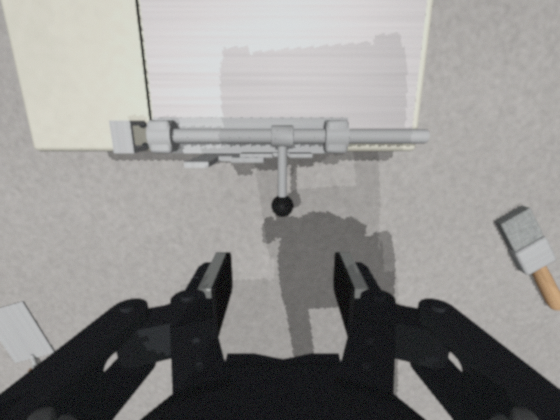

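The ball is at (282,206) and its projection lands on (282,205), so the estimate holds. Before descending I'll look for the stop tab in this depth image.

```bash
python3 - <<'E'
from h import *
W=np.load('w2.npz')['W']; 
ex=np.array([.9689,-.2473]);ey=np.array([.2473,.9689]); p=W[...,:2]-[.656,-.0458]
C=np.stack([p@ex,p@ey,W[...,2]],-1)*1000
b=C[196:216,272:293]; b=b[b[...,2]>112]; print('ball',len(b),np.median(b,0),b.min(0),b.max(0))
m=(C[...,0]>-124)&(C[...,0]<-106)&(C[...,2]>60)
for y in range(-70,45,3):
    q=C[m&(abs(C[...,1]-y)<1.5)]
    q=q[q[:,0]<-109]
    if len(q): print(y,len(q),q[:,2].max().round(),np.median(q[:,2]).round(), np.median(q[:,0]).round())
print(r.observe()['eef_pos'])
E
```

```text
ball 371 [-155.71712774  -51.36577117  119.8240927 ] [-165.82301229  -60.15854821  112.4148393 ] [-148.08077209  -42.51430834  123.33825684]
-70 31 119.0 116.0 -112.0
-67 32 118.0 116.0 -112.0
-64 31 119.0 107.0 -112.0
-61 32 119.0 116.0 -112.0
-58 34 119.0 109.0 -112.0
-55 43 117.0 116.0 -115.0
-52 70 119.0 117.0 -116.0
-49 54 118.0 116.0 -116.0
-46 25 111.0 107.0 -112.0
-43 31 119.0 109.0 -112.0
-40 30 119.0 114.0 -112.0
-37 42 120.0 115.0 -112.0
-34 43 120.0 117.0 -113.0
-31 55 120.0 117.0 -114.0
-28 47 120.0 117.0 -114.0
-25 49 120.0 117.0 -114.0
-22 53 121.0 117.0 -114.0
-19 44 120.0 118.0 -113.0
-16 46 119.0 117.0 -115.0
-13 45 120.0 117.0 -115.0
-10 48 120.0 104.0 -115.0
-7 32 110.0 103.0 -115.0
-4 42 111.0 103.0 -115.0
-1 41 111.0 103.0 -115.0
2 90 148.0 115.0 -116.0
5 79 149.0 130.0 -115.0
8 71 149.0 131.0 -115.0
11 67 149.0 129.0 -115.0
14 71 149.0 130.0 -115.0
17 72 148.0 125.0 -115.0
20 67 148.0 131.0 -115.0
23 15 104.0 102.0 -111.0
26 12 103.0 102.0 -110.0
29 14 104.0 102.0 -111.0
32 15 104.0 103.0 -110.0
35 14 104.0 103.0 -111.0
38 23 123.0 104.0 -110.0
41 12 123.0 103.0 -111.0
44 10 124.0 123.0 -110.0
[ 0.49399628 -0.05296571  0.25644958]
```

Depth puts the tab's near side at chest y ≈ 2.5 mm and the notch at about -9 to 2.5. The stop should therefore come at about 48 mm of slide. Going down to the ball.

```bash
python3 -m inch '[{"x":0.1,"y":0.1,"z":0,"ax":0,"ay":0,"az":0,"jaw":0.4},{"x":0,"y":0,"z":-1.6,"ax":0,"ay":0,"az":0,"jaw":0.4},{"x":0,"y":0,"z":-2,"ax":0,"ay":0,"az":0,"jaw":0.4},{"x":0,"y":0,"z":-2,"ax":0,"ay":0,"az":0,"jaw":0.4},{"x":0,"y":0,"z":-2,"ax":0,"ay":0,"az":0,"jaw":0.4},{"x":0,"y":0,"z":-2,"ax":0,"ay":0,"az":0,"jaw":0.4},{"x":0,"y":0,"z":-2,"ax":0,"ay":0,"az":0,"jaw":0.4},{"x":0,"y":0,"z":-1,"ax":0,"ay":0,"az":0,"jaw":0.4},{"x":0,"y":0,"z":-1,"ax":0,"ay":0,"az":0,"jaw":0.4},{"x":0,"y":0,"z":0,"ax":0,"ay":0,"az":0,"jaw":0.4}]' 20
python3 - <<'E'
from h import *
a,W,c=snap('wrist'); save(a,'w3.png')
o=r.observe(); print(o['eef_pos'],o['wrist_force'])
E
```

```text
t: 2.7
eef_pos: [0.491, -0.0576, 0.119]
orientation: [0.088, 0.702, -0.702, -0.089]
wrist_force: [-0.6, 0.3, -0.1]
finger_gap: 0.0516
[ 0.49141692 -0.05752824  0.11995021] [-0.49094415 -0.593568   -0.20946983]
```

View pics/w3.png

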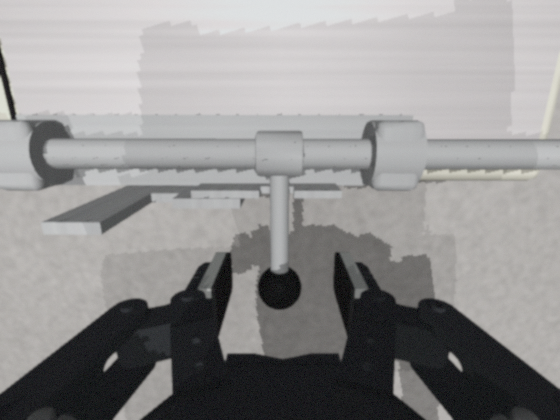

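The ball at (280,289) is centred between the pads, at columns about 222 and 342. The stem is clear of them. Closing.

```bash
python3 -m inch '[{"x":0,"y":0,"z":0,"ax":0,"ay":0,"az":0,"jaw":0.6},{"x":0,"y":0,"z":0,"ax":0,"ay":0,"az":0,"jaw":0.7},{"x":0,"y":0,"z":0,"ax":0,"ay":0,"az":0,"jaw":0.75},{"x":0,"y":0,"z":0,"ax":0,"ay":0,"az":0,"jaw":0.8},{"x":0,"y":0,"z":0,"ax":0,"ay":0,"az":0,"jaw":0.85},{"x":0,"y":0,"z":0,"ax":0,"ay":0,"az":0,"jaw":0.9},{"x":0,"y":0,"z":0,"ax":0,"ay":0,"az":0,"jaw":0.9},{"x":0,"y":0,"z":0,"ax":0,"ay":0,"az":0,"jaw":0.9},{"x":0,"y":0,"z":0,"ax":0,"ay":0,"az":0,"jaw":0.9},{"x":0,"y":0,"z":0,"ax":0,"ay":0,"az":0,"jaw":0.9}]' 20
python3 - <<'E'
import numpy as np
ex=np.array([.9689,-.2473])
th=np.linspace(0,.7,11); 
for a in(np.c_[60*(1-np.cos(th))],): 
  d=np.diff(a[:,0])/10; print(np.c_[d*ex[0],d*ex[1],np.diff(60*np.sin(th))/10].round(3))
E
```

```text
t: 3.58
eef_pos: [0.4923, -0.0574, 0.1204]
orientation: [-0.089, -0.702, 0.702, 0.088]
wrist_force: [4.9, -0.3, 1.5]
finger_gap: 0.0181
[[ 0.014 -0.004  0.42 ]
 [ 0.043 -0.011  0.418]
 [ 0.071 -0.018  0.414]
 [ 0.099 -0.025  0.407]
 [ 0.126 -0.032  0.399]
 [ 0.153 -0.039  0.389]
 [ 0.179 -0.046  0.377]
 [ 0.204 -0.052  0.363]
 [ 0.228 -0.058  0.348]
 [ 0.251 -0.064  0.33 ]]
```

```bash
python3 - <<'E'
from h import *
for i in range(3):
    a,W,c=snap('wrist'); o=r.observe(); print(o['eef_pos'],o['wrist_force'],o['torque'],o['finger_gap'])
save(a[180:420,140:420].repeat(2,0).repeat(2,1),'w4.png')
E
```

```text
[ 0.49227617 -0.05738013  0.12042517] [ 4.65931687 -0.98874648  1.33007106] [-0.14693574 -0.77372748  0.02365283] 0.01796449488310508
[ 0.49224916 -0.05738354  0.1203881 ] [ 5.53285147 -1.46718002  1.17247798] [-0.13857547 -0.83794453  0.01869685] 0.018298433850622815
[ 0.49228064 -0.05738796  0.12042039] [ 5.53708388 -0.17622036  0.70176576] [-0.16890696 -0.77194778 -0.07285796] 0.018144218980267926
```

View pics/w4.png

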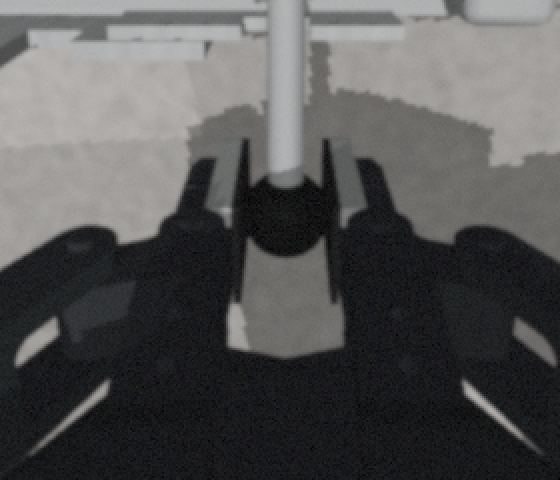

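```bash
python3 - <<'E'
from h import *
a,W,c=snap('wrist'); o=r.observe(); p=o['eef_pos']; ex=np.array([.9689,-.2473,0]); ey=np.array([.2473,.9689,0])
for z in(.095,.114,.13):
  for dx in(-.011,0,.011): print(z,dx,proj(c,[p[0],p[1],z]+ex*dx+ey*.01).round())
print('cam',-c[1].T@c[2], 'axis',c[1][2])
C=((W-[.656,-.0458,0]))@np.stack([ex,ey,[0,0,1]]).T*1000
print(C[[278,282,286,290,294,298,302],283].round(1))
for q in [(255,264),(262,258),(275,255),(283,254),(290,252)]: print(q,C[q].round(1))
E
```

```text
0.095 -0.011 [262. 285.]
0.095 0 [262. 266.]
0.095 0.011 [262. 246.]
0.114 -0.011 [260. 306.]
0.114 0 [259. 285.]
0.114 0.011 [259. 263.]
0.13 -0.011 [257. 329.]
0.13 0 [256. 305.]
0.13 0.011 [256. 281.]
cam [ 0.56204226 -0.07591522  0.2376209 ] axis [-0.27368569  0.07047224 -0.95923397]
[[-150.4  -52.5  117.4]
 [-151.3  -52.5  119.2]
 [-153.5  -52.5  118.9]
 [-154.   -52.5  121.3]
 [-155.9  -52.5  121.4]
 [-157.6  -52.5  121.7]
 [-159.3  -52.5  122.2]]
(255, 264) [-147.2  -43.3  100.4]
(262, 258) [-144.5  -41.4  113.7]
(275, 255) [-144.7  -41.1  125.2]
(283, 254) [-144.6  -41.2  131.7]
(290, 252) [-144.2  -41.   137.5]
```

Everything is centred and the pads cover the ball's equator, so I start the lift.

```bash
python3 -m inch '[{"x":0.01,"y":0,"z":0.21,"ax":0,"ay":0,"az":0,"jaw":0.9},{"x":0.01,"y":0,"z":0.21,"ax":0,"ay":0,"az":0,"jaw":0.9},{"x":0.02,"y":-0.005,"z":0.21,"ax":0,"ay":0,"az":0,"jaw":0.9},{"x":0.02,"y":-0.005,"z":0.21,"ax":0,"ay":0,"az":0,"jaw":0.9},{"x":0.035,"y":-0.01,"z":0.21,"ax":0,"ay":0,"az":0,"jaw":0.9},{"x":0.035,"y":-0.01,"z":0.21,"ax":0,"ay":0,"az":0,"jaw":0.9},{"x":0.05,"y":-0.012,"z":0.2,"ax":0,"ay":0,"az":0,"jaw":0.9},{"x":0.05,"y":-0.012,"z":0.2,"ax":0,"ay":0,"az":0,"jaw":0.9},{"x":0.063,"y":-0.016,"z":0.2,"ax":0,"ay":0,"az":0,"jaw":0.9},{"x":0.063,"y":-0.016,"z":0.2,"ax":0,"ay":0,"az":0,"jaw":0.9}]' 20
```

```text
t: 4.62
eef_pos: [0.4948, -0.058, 0.1409]
orientation: [0.088, 0.702, -0.702, -0.089]
wrist_force: [-0.8, 0.4, -1.3]
finger_gap: 0.0185
```

```bash
python3 -m inch '[{"x":0.077,"y":-0.02,"z":0.195,"ax":0,"ay":0,"az":0,"jaw":0.9},{"x":0.077,"y":-0.02,"z":0.195,"ax":0,"ay":0,"az":0,"jaw":0.9},{"x":0.09,"y":-0.023,"z":0.19,"ax":0,"ay":0,"az":0,"jaw":0.9},{"x":0.09,"y":-0.023,"z":0.19,"ax":0,"ay":0,"az":0,"jaw":0.9},{"x":0.1,"y":-0.026,"z":0.18,"ax":0,"ay":0,"az":0,"jaw":0.9},{"x":0.1,"y":-0.026,"z":0.18,"ax":0,"ay":0,"az":0,"jaw":0.9},{"x":0.114,"y":-0.029,"z":0.175,"ax":0,"ay":0,"az":0,"jaw":0.9},{"x":0.114,"y":-0.029,"z":0.175,"ax":0,"ay":0,"az":0,"jaw":0.9},{"x":0.125,"y":-0.032,"z":0.165,"ax":0,"ay":0,"az":0,"jaw":0.9},{"x":0.125,"y":-0.032,"z":0.165,"ax":0,"ay":0,"az":0,"jaw":0.9}]' 20
python3 - <<'E'
from h import *
a,W,c=snap('wrist'); save(a,'w5.png'); o=r.observe(); print(o['eef_pos'],o['wrist_force'],o['finger_gap'])
E
```

```text
t: 5.45
eef_pos: [0.5057, -0.0608, 0.1592]
orientation: [-0.088, -0.702, 0.702, 0.088]
wrist_force: [-0.3, -0.4, -1.4]
finger_gap: 0.0181
[ 0.5060226  -0.06089808  0.1594696 ] [-1.16967777  1.5129629   0.17175641] 0.01856572775835233
```

View pics/w5.png

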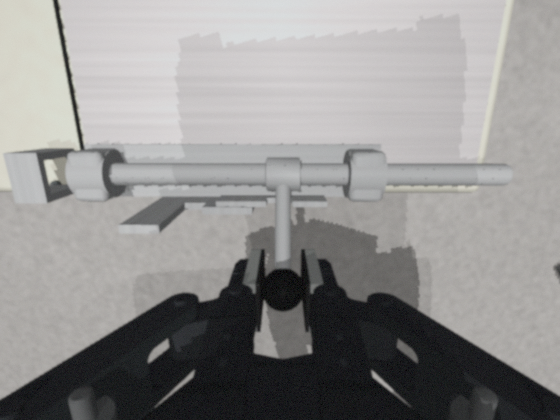

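The handle is up at about 0.71 rad, with the ball gripped at (283,288). Sliding 36 mm now; by spec the stop cannot come before 42 mm.

```bash
python3 -m inch '[{"x":0.05,"y":0.194,"z":0,"ax":0,"ay":0,"az":0,"jaw":0.9},{"x":0.099,"y":0.388,"z":0,"ax":0,"ay":0,"az":0,"jaw":0.9},{"x":0.099,"y":0.388,"z":0,"ax":0,"ay":0,"az":0,"jaw":0.9},{"x":0.099,"y":0.388,"z":0,"ax":0,"ay":0,"az":0,"jaw":0.9},{"x":0.099,"y":0.388,"z":0,"ax":0,"ay":0,"az":0,"jaw":0.9},{"x":0.099,"y":0.388,"z":0,"ax":0,"ay":0,"az":0,"jaw":0.9},{"x":0.099,"y":0.388,"z":0,"ax":0,"ay":0,"az":0,"jaw":0.9},{"x":0.099,"y":0.388,"z":0,"ax":0,"ay":0,"az":0,"jaw":0.9},{"x":0.099,"y":0.388,"z":0,"ax":0,"ay":0,"az":0,"jaw":0.9},{"x":0.05,"y":0.194,"z":0,"ax":0,"ay":0,"az":0,"jaw":0.9}]' 20
python3 - <<'E'
from h import *
for i in range(2):
    a,W,c=snap('wrist'); o=r.observe(); p=o['eef_pos']; print(p,o['wrist_force'],o['finger_gap'])
ex=np.array([.9689,-.2473,0]); ey=np.array([.2473,.9689,0])
C=((W-[.656,-.0458,0]))@np.stack([ex,ey,[0,0,1]]).T*1000
print('tcp chest',np.dot(p-[.656,-.0458,0],ey)*1000)
m=(C[...,0]>-122)&(C[...,0]<-108)
t=C[m&(C[...,2]>138)&(C[...,1]>-8)]; print('tab y',len(t),np.percentile(t[:,1],[1,5,50,95,99]) if len(t) else '')
s=C[(C[...,0]>-135)&(C[...,0]<-122)&(C[...,2]>120)&(abs(C[...,1]+14)<12)]; print('stem y',len(s),np.percentile(s[:,1],[2,50,98]) if len(s) else '')
E
```

```text
t: 6.33
eef_pos: [0.5147, -0.0253, 0.159]
orientation: [0.088, 0.702, -0.702, -0.088]
wrist_force: [1.5, -2.7, -2.4]
finger_gap: 0.0185
[ 0.5147142  -0.02519246  0.15899227] [ 2.34081844  0.30455035 -3.81309027] 0.01793256134037855
[ 0.51467806 -0.02536223  0.1590185 ] [ 3.10732182  1.27126765 -3.57299662] 0.01835265282076467
tcp chest -15.146763538616005
tab y 1075 [-7.77256929 -6.61147411  4.45465581 19.61152866 20.80193878]
stem y 9573 [-25.65214661 -12.74666478  -2.32976015]
```

```bash
python3 -m inch '[{"x":0.025,"y":0.097,"z":0,"ax":0,"ay":0,"az":0,"jaw":0.9},{"x":0.025,"y":0.097,"z":0,"ax":0,"ay":0,"az":0,"jaw":0.9},{"x":0.025,"y":0.097,"z":0,"ax":0,"ay":0,"az":0,"jaw":0.9},{"x":0.025,"y":0.097,"z":0,"ax":0,"ay":0,"az":0,"jaw":0.9},{"x":0.025,"y":0.097,"z":0,"ax":0,"ay":0,"az":0,"jaw":0.9},{"x":0.025,"y":0.097,"z":0,"ax":0,"ay":0,"az":0,"jaw":0.9},{"x":0.025,"y":0.097,"z":0,"ax":0,"ay":0,"az":0,"jaw":0.9},{"x":0.025,"y":0.097,"z":0,"ax":0,"ay":0,"az":0,"jaw":0.9},{"x":0,"y":0,"z":0,"ax":0,"ay":0,"az":0,"jaw":0.9},{"x":0,"y":0,"z":0,"ax":0,"ay":0,"az":0,"jaw":0.9}]' 20
python3 - <<'E'
from h import *
a,W,c=snap('wrist'); save(a[130:330,150:420].repeat(2,0).repeat(2,1),'w6.png')
for i in range(2): o=r.observe(); p=o['eef_pos']; print(p,o['wrist_force'],np.dot(p-[.656,-.0458,0],[.2473,.9689,0])*1000+51.7)
E
```

```text
t: 7.27
eef_pos: [0.5165, -0.0179, 0.159]
orientation: [0.088, 0.702, -0.702, -0.088]
wrist_force: [3.0, -0.8, -4.4]
finger_gap: 0.0178
[ 0.51651125 -0.01795776  0.15899803] [ 3.93215909 -0.60093343 -4.91797239] 44.1807838225081
[ 0.51651125 -0.01795776  0.15899803] [ 3.93215909 -0.60093343 -4.91797239] 44.1807838225081
```

View pics/w6.png

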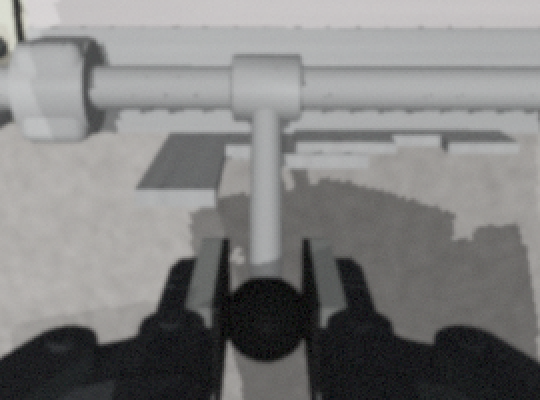

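The tab's near side is about column 250 and the stem 252–280, so a few mm remain. I'll ease the slight radial pull and carry on in half-millimetre steps.

```bash
python3 -m inch '[{"x":0.05,"y":-0.012,"z":-0.03,"ax":0,"ay":0,"az":0,"jaw":0.9},{"x":0,"y":0,"z":0,"ax":0,"ay":0,"az":0,"jaw":0.9},{"x":0.012,"y":0.048,"z":0,"ax":0,"ay":0,"az":0,"jaw":0.9},{"x":0.012,"y":0.048,"z":0,"ax":0,"ay":0,"az":0,"jaw":0.9},{"x":0.012,"y":0.048,"z":0,"ax":0,"ay":0,"az":0,"jaw":0.9},{"x":0.012,"y":0.048,"z":0,"ax":0,"ay":0,"az":0,"jaw":0.9},{"x":0.012,"y":0.048,"z":0,"ax":0,"ay":0,"az":0,"jaw":0.9},{"x":0,"y":0,"z":0,"ax":0,"ay":0,"az":0,"jaw":0.9},{"x":0,"y":0,"z":0,"ax":0,"ay":0,"az":0,"jaw":0.9},{"x":0,"y":0,"z":0,"ax":0,"ay":0,"az":0,"jaw":0.9}]' 20
python3 - <<'E'
from h import *
for i in range(3): r.snapshot('top');o=r.observe(); p=o['eef_pos']; print(p,o['wrist_force'],np.dot(p-[.656,-.0458,0],[.2473,.9689,0])*1000+51.7)
E
```

```text
t: 8.15
eef_pos: [0.5172, -0.0157, 0.1587]
orientation: [0.088, 0.702, -0.702, -0.088]
wrist_force: [-5.1, 0.7, 1.9]
finger_gap: 0.018
[ 0.51717804 -0.01569102  0.15865587] [-5.24368019  1.17444763  2.07317464] 46.54191678143896
[ 0.51719933 -0.01571248  0.15865723] [-5.44748475  0.91146935  1.01379509] 46.52639503186142
[ 0.51717651 -0.01569795  0.15865131] [-5.45975954 -0.02635054  2.08132824] 46.534829896251054
```

The radial stiffness is about 15 N/mm, so I halve that correction and feel onward in 0.2 mm steps.

```bash
python3 -m inch '[{"x":-0.028,"y":0.007,"z":0.017,"ax":0,"ay":0,"az":0,"jaw":0.9},{"x":0.005,"y":0.02,"z":0,"ax":0,"ay":0,"az":0,"jaw":0.9},{"x":0.005,"y":0.02,"z":0,"ax":0,"ay":0,"az":0,"jaw":0.9},{"x":0.005,"y":0.02,"z":0,"ax":0,"ay":0,"az":0,"jaw":0.9},{"x":0.005,"y":0.02,"z":0,"ax":0,"ay":0,"az":0,"jaw":0.9},{"x":0.005,"y":0.02,"z":0,"ax":0,"ay":0,"az":0,"jaw":0.9},{"x":0,"y":0,"z":0,"ax":0,"ay":0,"az":0,"jaw":0.9},{"x":0,"y":0,"z":0,"ax":0,"ay":0,"az":0,"jaw":0.9},{"x":0,"y":0,"z":0,"ax":0,"ay":0,"az":0,"jaw":0.9},{"x":0,"y":0,"z":0,"ax":0,"ay":0,"az":0,"jaw":0.9}]' 20
python3 - <<'E'
from h import *
f=[]
for i in range(3): r.snapshot('top');o=r.observe(); p=o['eef_pos'];f.append(o['wrist_force'])
f=np.mean(f,0);print(p,f,'fy',f@[.2473,.9689,0],'slid',np.dot(p-[.656,-.0458,0],[.2473,.9689,0])*1000+51.7)
E
```

```text
t: 9.13
eef_pos: [0.5175, -0.0147, 0.1589]
orientation: [0.088, 0.702, -0.702, -0.088]
wrist_force: [-2.9, -0.7, 0.2]
finger_gap: 0.0182
[ 0.51749661 -0.01469955  0.15886351] [-3.1907643  -0.61208333  0.44198011] fy -1.3821235542068588 slid 47.58133480991322
```

```bash
python3 -m inch '[{"x":0.005,"y":0.02,"z":0,"ax":0,"ay":0,"az":0,"jaw":0.9},{"x":0,"y":0,"z":0,"ax":0,"ay":0,"az":0,"jaw":0.9},{"x":0.005,"y":0.02,"z":0,"ax":0,"ay":0,"az":0,"jaw":0.9},{"x":0,"y":0,"z":0,"ax":0,"ay":0,"az":0,"jaw":0.9},{"x":0.005,"y":0.02,"z":0,"ax":0,"ay":0,"az":0,"jaw":0.9},{"x":0,"y":0,"z":0,"ax":0,"ay":0,"az":0,"jaw":0.9},{"x":0,"y":0,"z":0,"ax":0,"ay":0,"az":0,"jaw":0.9},{"x":0,"y":0,"z":0,"ax":0,"ay":0,"az":0,"jaw":0.9},{"x":0,"y":0,"z":0,"ax":0,"ay":0,"az":0,"jaw":0.9},{"x":0,"y":0,"z":0,"ax":0,"ay":0,"az":0,"jaw":0.9}]' 20
cat > f.py <<'E'
from h import *
f=[]
for i in range(3): r.snapshot('top');o=r.observe(); p=o['eef_pos'];f.append(o['wrist_force'])
f=np.mean(f,0);print(p,f,'fy',f@[.2473,.9689,0],'slid',np.dot(p-[.656,-.0458,0],[.2473,.9689,0])*1000+51.7)
E
python3 f.py
```

```text
t: 10.12
eef_pos: [0.5177, -0.0141, 0.1589]
orientation: [0.088, 0.702, -0.702, -0.088]
wrist_force: [-3.5, -1.5, 1.1]
finger_gap: 0.0185
[ 0.51763478 -0.01412037  0.15887189] [-3.24681715 -0.93224359  0.3159959 ] fy -1.7061886993416222 slid 48.176673168221264
```

```bash
python3 -m inch '[{"x":0.005,"y":0.02,"z":0,"ax":0,"ay":0,"az":0,"jaw":0.9},{"x":0,"y":0,"z":0,"ax":0,"ay":0,"az":0,"jaw":0.9},{"x":0.005,"y":0.02,"z":0,"ax":0,"ay":0,"az":0,"jaw":0.9},{"x":0,"y":0,"z":0,"ax":0,"ay":0,"az":0,"jaw":0.9},{"x":0.005,"y":0.02,"z":0,"ax":0,"ay":0,"az":0,"jaw":0.9},{"x":0,"y":0,"z":0,"ax":0,"ay":0,"az":0,"jaw":0.9},{"x":0,"y":0,"z":0,"ax":0,"ay":0,"az":0,"jaw":0.9},{"x":0,"y":0,"z":0,"ax":0,"ay":0,"az":0,"jaw":0.9},{"x":0,"y":0,"z":0,"ax":0,"ay":0,"az":0,"jaw":0.9},{"x":0,"y":0,"z":0,"ax":0,"ay":0,"az":0,"jaw":0.9}]' 20
python3 f.py
```

```text
t: 11.1
eef_pos: [0.5178, -0.0135, 0.1589]
orientation: [0.088, 0.702, -0.702, -0.088]
wrist_force: [-3.3, -0.6, 0.3]
finger_gap: 0.0181
[ 0.51777471 -0.01352195  0.15885208] [-2.93266223 -0.37905411  0.39279072] fy -1.0925128976431144 slid 48.79108975560007
```

```bash
python3 -m inch '[{"x":0.005,"y":0.02,"z":0,"ax":0,"ay":0,"az":0,"jaw":0.9},{"x":0,"y":0,"z":0,"ax":0,"ay":0,"az":0,"jaw":0.9},{"x":0.005,"y":0.02,"z":0,"ax":0,"ay":0,"az":0,"jaw":0.9},{"x":0,"y":0,"z":0,"ax":0,"ay":0,"az":0,"jaw":0.9},{"x":0.005,"y":0.02,"z":0,"ax":0,"ay":0,"az":0,"jaw":0.9},{"x":0,"y":0,"z":0,"ax":0,"ay":0,"az":0,"jaw":0.9},{"x":0,"y":0,"z":0,"ax":0,"ay":0,"az":0,"jaw":0.9},{"x":0,"y":0,"z":0,"ax":0,"ay":0,"az":0,"jaw":0.9},{"x":0,"y":0,"z":0,"ax":0,"ay":0,"az":0,"jaw":0.9},{"x":0,"y":0,"z":0,"ax":0,"ay":0,"az":0,"jaw":0.9}]' 20
python3 f.py
```

```text
t: 12.08
eef_pos: [0.5179, -0.0129, 0.1589]
orientation: [0.088, 0.702, -0.702, -0.088]
wrist_force: [-2.2, -0.9, 0.8]
finger_gap: 0.018
[ 0.51793513 -0.01292807  0.15887964] [-2.69162351 -0.72524893  0.35340146] fy -1.3683321838163296 slid 49.40616761188434
```

```bash
python3 -m inch '[{"x":0.005,"y":0.02,"z":0,"ax":0,"ay":0,"az":0,"jaw":0.9},{"x":0,"y":0,"z":0,"ax":0,"ay":0,"az":0,"jaw":0.9},{"x":0.005,"y":0.02,"z":0,"ax":0,"ay":0,"az":0,"jaw":0.9},{"x":0,"y":0,"z":0,"ax":0,"ay":0,"az":0,"jaw":0.9},{"x":0.005,"y":0.02,"z":0,"ax":0,"ay":0,"az":0,"jaw":0.9},{"x":0,"y":0,"z":0,"ax":0,"ay":0,"az":0,"jaw":0.9},{"x":0,"y":0,"z":0,"ax":0,"ay":0,"az":0,"jaw":0.9},{"x":0,"y":0,"z":0,"ax":0,"ay":0,"az":0,"jaw":0.9},{"x":0,"y":0,"z":0,"ax":0,"ay":0,"az":0,"jaw":0.9},{"x":0,"y":0,"z":0,"ax":0,"ay":0,"az":0,"jaw":0.9}]' 20
python3 - <<'E'
exec(open('f.py').read())
a,W,c=snap('wrist'); save(a[130:330,150:420].repeat(2,0).repeat(2,1),'w7.png')
E
```

```text
t: 13.07
eef_pos: [0.5181, -0.0123, 0.1589]
orientation: [0.088, 0.702, -0.702, -0.088]
wrist_force: [-2.7, -1.8, -0.3]
finger_gap: 0.0183
[ 0.51804973 -0.01231811  0.15883725] [-2.52190042 -1.18997986  0.25361547] fy -1.7766374620588337 slid 50.025501021486605
```

View pics/w7.png

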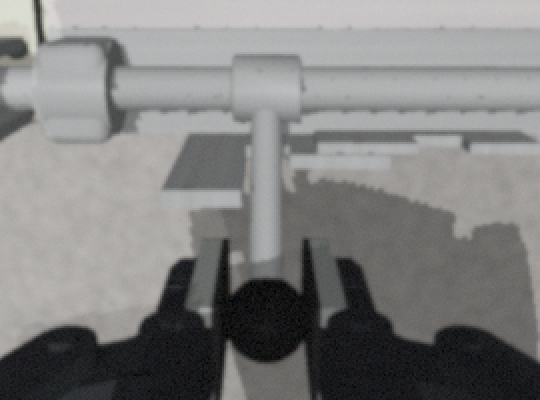

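The tab edge at column ~246 is now about 1 mm from the stem at 252. Continuing.

```bash
python3 -m inch '[{"x":0.005,"y":0.02,"z":0,"ax":0,"ay":0,"az":0,"jaw":0.9},{"x":0,"y":0,"z":0,"ax":0,"ay":0,"az":0,"jaw":0.9},{"x":0.005,"y":0.02,"z":0,"ax":0,"ay":0,"az":0,"jaw":0.9},{"x":0,"y":0,"z":0,"ax":0,"ay":0,"az":0,"jaw":0.9},{"x":0.005,"y":0.02,"z":0,"ax":0,"ay":0,"az":0,"jaw":0.9},{"x":0,"y":0,"z":0,"ax":0,"ay":0,"az":0,"jaw":0.9},{"x":0,"y":0,"z":0,"ax":0,"ay":0,"az":0,"jaw":0.9},{"x":0,"y":0,"z":0,"ax":0,"ay":0,"az":0,"jaw":0.9},{"x":0,"y":0,"z":0,"ax":0,"ay":0,"az":0,"jaw":0.9},{"x":0,"y":0,"z":0,"ax":0,"ay":0,"az":0,"jaw":0.9}]' 20
python3 f.py
```

```text
t: 14.1
eef_pos: [0.5182, -0.0117, 0.1589]
orientation: [0.088, 0.702, -0.702, -0.088]
wrist_force: [-3.0, -0.2, 0.1]
finger_gap: 0.0181
[ 0.51827694 -0.0117104   0.15890184] [-2.4393387  -0.9722001  -0.01878853] fy -1.5452131365787938 slid 50.670502651132004
```

```bash
python3 -m inch '[{"x":0.005,"y":0.02,"z":0,"ax":0,"ay":0,"az":0,"jaw":0.9},{"x":0,"y":0,"z":0,"ax":0,"ay":0,"az":0,"jaw":0.9},{"x":0.005,"y":0.02,"z":0,"ax":0,"ay":0,"az":0,"jaw":0.9},{"x":0,"y":0,"z":0,"ax":0,"ay":0,"az":0,"jaw":0.9},{"x":0.005,"y":0.02,"z":0,"ax":0,"ay":0,"az":0,"jaw":0.9},{"x":0,"y":0,"z":0,"ax":0,"ay":0,"az":0,"jaw":0.9},{"x":0,"y":0,"z":0,"ax":0,"ay":0,"az":0,"jaw":0.9},{"x":0,"y":0,"z":0,"ax":0,"ay":0,"az":0,"jaw":0.9},{"x":0,"y":0,"z":0,"ax":0,"ay":0,"az":0,"jaw":0.9},{"x":0,"y":0,"z":0,"ax":0,"ay":0,"az":0,"jaw":0.9}]' 20
python3 f.py
```

```text
t: 15.08
eef_pos: [0.5184, -0.0111, 0.1589]
orientation: [0.088, 0.702, -0.702, -0.088]
wrist_force: [-2.1, -1.3, -0.1]
finger_gap: 0.0181
[ 0.51838345 -0.01110923  0.15885861] [-2.27524168 -1.08229622 -0.26098921] fy -1.611304078326398 slid 51.27931073469656
```

```bash
python3 -m inch '[{"x":0.005,"y":0.02,"z":0,"ax":0,"ay":0,"az":0,"jaw":0.9},{"x":0,"y":0,"z":0,"ax":0,"ay":0,"az":0,"jaw":0.9},{"x":0.005,"y":0.02,"z":0,"ax":0,"ay":0,"az":0,"jaw":0.9},{"x":0,"y":0,"z":0,"ax":0,"ay":0,"az":0,"jaw":0.9},{"x":0.005,"y":0.02,"z":0,"ax":0,"ay":0,"az":0,"jaw":0.9},{"x":0,"y":0,"z":0,"ax":0,"ay":0,"az":0,"jaw":0.9},{"x":0,"y":0,"z":0,"ax":0,"ay":0,"az":0,"jaw":0.9},{"x":0,"y":0,"z":0,"ax":0,"ay":0,"az":0,"jaw":0.9},{"x":0,"y":0,"z":0,"ax":0,"ay":0,"az":0,"jaw":0.9},{"x":0,"y":0,"z":0,"ax":0,"ay":0,"az":0,"jaw":0.9}]' 20
python3 f.py
```

```text
t: 16.07
eef_pos: [0.5185, -0.0106, 0.1589]
orientation: [-0.088, -0.702, 0.702, 0.088]
wrist_force: [-2.4, -2.3, -0.6]
finger_gap: 0.0177
[ 0.51851547 -0.01055658  0.15884086] [-2.45781655 -2.71611521 -0.54821359] fy -3.239462055739043 slid 51.84742736222037
```

The y force has doubled, so contact may be starting. Two more small steps.

```bash
python3 -m inch '[{"x":0.005,"y":0.02,"z":0,"ax":0,"ay":0,"az":0,"jaw":0.9},{"x":0,"y":0,"z":0,"ax":0,"ay":0,"az":0,"jaw":0.9},{"x":0.003,"y":0.01,"z":0,"ax":0,"ay":0,"az":0,"jaw":0.9},{"x":0,"y":0,"z":0,"ax":0,"ay":0,"az":0,"jaw":0.9},{"x":0,"y":0,"z":0,"ax":0,"ay":0,"az":0,"jaw":0.9},{"x":0,"y":0,"z":0,"ax":0,"ay":0,"az":0,"jaw":0.9},{"x":0,"y":0,"z":0,"ax":0,"ay":0,"az":0,"jaw":0.9},{"x":0,"y":0,"z":0,"ax":0,"ay":0,"az":0,"jaw":0.9},{"x":0,"y":0,"z":0,"ax":0,"ay":0,"az":0,"jaw":0.9},{"x":0,"y":0,"z":0,"ax":0,"ay":0,"az":0,"jaw":0.9}]' 20
python3 f.py
```

```text
t: 17.05
eef_pos: [0.5185, -0.0104, 0.1589]
orientation: [-0.088, -0.702, 0.702, 0.088]
wrist_force: [-3.7, -5.1, -0.3]
finger_gap: 0.0185
[ 0.51855795 -0.01034456  0.15885344] [-2.66473733 -4.48978143 -0.38944366] fy -5.009138767876528 slid 52.063359637716275
```

The stop is felt: the y force is now 5 N against 1.5 N sliding. I back off 1.5 mm to sit over the notch, then start down the arc and check at about 0.53 rad.

```bash
python3 -m inch '[{"x":-0.018,"y":-0.073,"z":0,"ax":0,"ay":0,"az":0,"jaw":0.9},{"x":-0.018,"y":-0.073,"z":0,"ax":0,"ay":0,"az":0,"jaw":0.9},{"x":-0.09,"y":0.023,"z":-0.14,"ax":0,"ay":0,"az":0,"jaw":0.9},{"x":-0.11,"y":0.028,"z":-0.14,"ax":0,"ay":0,"az":0,"jaw":0.9},{"x":-0.1,"y":0.025,"z":-0.14,"ax":0,"ay":0,"az":0,"jaw":0.9},{"x":-0.1,"y":0.025,"z":-0.14,"ax":0,"ay":0,"az":0,"jaw":0.9},{"x":-0.09,"y":0.023,"z":-0.14,"ax":0,"ay":0,"az":0,"jaw":0.9},{"x":-0.045,"y":0.011,"z":-0.07,"ax":0,"ay":0,"az":0,"jaw":0.9},{"x":-0.03,"y":0.008,"z":-0.05,"ax":0,"ay":0,"az":0,"jaw":0.9},{"x":0,"y":0,"z":0,"ax":0,"ay":0,"az":0,"jaw":0.9}]' 20
python3 f.py
```

```text
t: 18.03
eef_pos: [0.5132, -0.0103, 0.1507]
orientation: [0.089, 0.702, -0.702, -0.088]
wrist_force: [5.3, 1.2, -3.2]
finger_gap: 0.0185
[ 0.51321171 -0.0103588   0.15082813] [ 5.52454522  0.60493778 -2.60086661] fy 1.9523442453158641 slid 50.727436887415344
```

```bash
python3 -m inch '[{"x":0,"y":0,"z":-0.03,"ax":0,"ay":0,"az":0,"jaw":0.9},{"x":-0.015,"y":0.004,"z":-0.03,"ax":0,"ay":0,"az":0,"jaw":0.9},{"x":-0.015,"y":0.004,"z":-0.03,"ax":0,"ay":0,"az":0,"jaw":0.9},{"x":-0.016,"y":0.004,"z":-0.03,"ax":0,"ay":0,"az":0,"jaw":0.9},{"x":0,"y":0,"z":0,"ax":0,"ay":0,"az":0,"jaw":0.9},{"x":0,"y":0,"z":0,"ax":0,"ay":0,"az":0,"jaw":0.9},{"x":0,"y":0,"z":0,"ax":0,"ay":0,"az":0,"jaw":0.9},{"x":0,"y":0,"z":0,"ax":0,"ay":0,"az":0,"jaw":0.9},{"x":0,"y":0,"z":0,"ax":0,"ay":0,"az":0,"jaw":0.9},{"x":0,"y":0,"z":0,"ax":0,"ay":0,"az":0,"jaw":0.9}]' 20
python3 f.py
```

```text
t: 19.02
eef_pos: [0.5126, -0.0102, 0.1496]
orientation: [0.089, 0.702, -0.702, -0.088]
wrist_force: [4.9, 0.6, -1.6]
finger_gap: 0.0182
[ 0.51260766 -0.01019791  0.14957711] [ 5.35022538  0.72039812 -2.4295263 ] fy 2.0211044736656665 slid 50.73394207174882
```

```bash
python3 -m inch '[{"x":-0.01,"y":0.002,"z":-0.04,"ax":0,"ay":0,"az":0,"jaw":0.9},{"x":-0.015,"y":0.004,"z":-0.04,"ax":0,"ay":0,"az":0,"jaw":0.9},{"x":-0.018,"y":0.004,"z":-0.04,"ax":0,"ay":0,"az":0,"jaw":0.9},{"x":-0.02,"y":0.005,"z":-0.04,"ax":0,"ay":0,"az":0,"jaw":0.9},{"x":-0.02,"y":0.005,"z":-0.04,"ax":0,"ay":0,"az":0,"jaw":0.9},{"x":0,"y":0,"z":0,"ax":0,"ay":0,"az":0,"jaw":0.9},{"x":0,"y":0,"z":0,"ax":0,"ay":0,"az":0,"jaw":0.9},{"x":0,"y":0,"z":0,"ax":0,"ay":0,"az":0,"jaw":0.9},{"x":0,"y":0,"z":0,"ax":0,"ay":0,"az":0,"jaw":0.9},{"x":0,"y":0,"z":0,"ax":0,"ay":0,"az":0,"jaw":0.9}]' 20
python3 f.py
```

```text
t: 20.0
eef_pos: [0.5114, -0.01, 0.1475]
orientation: [-0.088, -0.702, 0.702, 0.088]
wrist_force: [5.5, 1.3, -1.7]
finger_gap: 0.0182
[ 0.51142195 -0.00994585  0.14751896] [ 5.31809372  0.40652082 -1.77204785] fy 1.7090425993562375 slid 50.68493452775088
```

No upward reaction at 0.48 rad, so the stem is in the notch. Lowering further.

```bash
python3 -m inch '[{"x":-0.045,"y":0.011,"z":-0.12,"ax":0,"ay":0,"az":0,"jaw":0.9},{"x":-0.055,"y":0.014,"z":-0.12,"ax":0,"ay":0,"az":0,"jaw":0.9},{"x":-0.052,"y":0.013,"z":-0.12,"ax":0,"ay":0,"az":0,"jaw":0.9},{"x":-0.048,"y":0.012,"z":-0.12,"ax":0,"ay":0,"az":0,"jaw":0.9},{"x":-0.045,"y":0.011,"z":-0.12,"ax":0,"ay":0,"az":0,"jaw":0.9},{"x":-0.042,"y":0.01,"z":-0.12,"ax":0,"ay":0,"az":0,"jaw":0.9},{"x":-0.038,"y":0.01,"z":-0.12,"ax":0,"ay":0,"az":0,"jaw":0.9},{"x":-0.036,"y":0.009,"z":-0.12,"ax":0,"ay":0,"az":0,"jaw":0.9},{"x":0,"y":0,"z":0,"ax":0,"ay":0,"az":0,"jaw":0.9},{"x":0,"y":0,"z":0,"ax":0,"ay":0,"az":0,"jaw":0.9}]' 20
python3 f.py
```

```text
t: 20.98
eef_pos: [0.5074, -0.009, 0.1377]
orientation: [0.088, 0.702, -0.702, -0.088]
wrist_force: [-0.5, 2.3, 1.4]
finger_gap: 0.0184
[ 0.50743092 -0.00900224  0.13782958] [-0.84501099  1.92725278  0.30445253] fy 1.658343999139349 slid 50.61221666670933
```

```bash
python3 -m inch '[{"x":-0.043,"y":0.011,"z":-0.15,"ax":0,"ay":0,"az":0,"jaw":0.9},{"x":-0.038,"y":0.01,"z":-0.15,"ax":0,"ay":0,"az":0,"jaw":0.9},{"x":-0.035,"y":0.009,"z":-0.15,"ax":0,"ay":0,"az":0,"jaw":0.9},{"x":-0.031,"y":0.008,"z":-0.15,"ax":0,"ay":0,"az":0,"jaw":0.9},{"x":-0.027,"y":0.007,"z":-0.15,"ax":0,"ay":0,"az":0,"jaw":0.9},{"x":-0.023,"y":0.006,"z":-0.15,"ax":0,"ay":0,"az":0,"jaw":0.9},{"x":-0.02,"y":0.005,"z":-0.15,"ax":0,"ay":0,"az":0,"jaw":0.9},{"x":-0.015,"y":0.004,"z":-0.15,"ax":0,"ay":0,"az":0,"jaw":0.9},{"x":-0.012,"y":0.003,"z":-0.14,"ax":0,"ay":0,"az":0,"jaw":0.9},{"x":0,"y":0,"z":0,"ax":0,"ay":0,"az":0,"jaw":0.9}]' 20
python3 f.py
```

```text
t: 21.97
eef_pos: [0.5053, -0.0084, 0.1242]
orientation: [-0.088, -0.702, 0.702, 0.088]
wrist_force: [1.3, -0.2, -1.0]
finger_gap: 0.0182
[ 0.50535167 -0.00842318  0.12448512] [1.26566106 0.62983264 0.497165  ] fy 0.9232428207869486 slid 50.65907079284217
```

The handle is at about 0.07 rad with no reaction. Down 2 mm more, then open.

```bash
python3 -m inch '[{"x":-0.006,"y":0.001,"z":-0.1,"ax":0,"ay":0,"az":0,"jaw":0.9},{"x":-0.005,"y":0.001,"z":-0.1,"ax":0,"ay":0,"az":0,"jaw":0.9},{"x":0,"y":0,"z":0,"ax":0,"ay":0,"az":0,"jaw":0.9},{"x":0,"y":0,"z":0,"ax":0,"ay":0,"az":0,"jaw":0.7},{"x":0,"y":0,"z":0,"ax":0,"ay":0,"az":0,"jaw":0.6},{"x":0,"y":0,"z":0,"ax":0,"ay":0,"az":0,"jaw":0.5},{"x":0,"y":0,"z":0,"ax":0,"ay":0,"az":0,"jaw":0.4},{"x":0,"y":0,"z":0,"ax":0,"ay":0,"az":0,"jaw":0.4},{"x":0,"y":0,"z":0,"ax":0,"ay":0,"az":0,"jaw":0.4},{"x":0,"y":0,"z":0,"ax":0,"ay":0,"az":0,"jaw":0.4}]' 20
python3 - <<'E'
exec(open('f.py').read())
a,W,c=snap('wrist'); save(a,'w8.png'); print(o['finger_gap'])
E
```

```text
t: 22.95
eef_pos: [0.5051, -0.0084, 0.1225]
orientation: [0.088, 0.702, -0.702, -0.088]
wrist_force: [-0.8, -1.4, 0.1]
finger_gap: 0.0512
[ 0.50513663 -0.00838062  0.1224711 ] [-0.24314133 -0.43879913  0.09510419] fy -0.48528132488016057 slid 50.647123463392546
0.05103183400267398
```

View pics/w8.png

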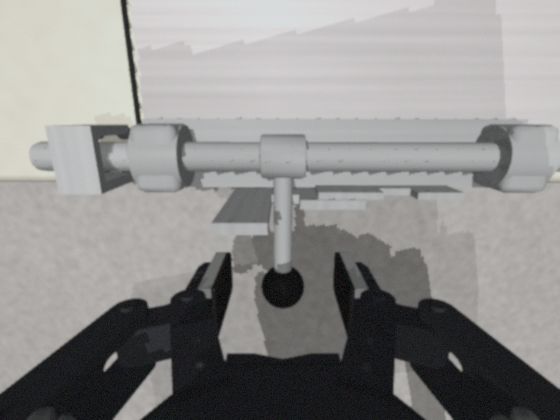

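The ball at (282,287) is free between the open pads, the stem is down beside the tab, and the bolt end is through the keeper at (40,155). I retreat straight up.

```bash
python3 -m inch '[{"x":0,"y":0,"z":0.5,"ax":0,"ay":0,"az":0,"jaw":0.4},{"x":0,"y":0,"z":1,"ax":0,"ay":0,"az":0,"jaw":0.4},{"x":0,"y":0,"z":2,"ax":0,"ay":0,"az":0,"jaw":0.4},{"x":0,"y":0,"z":2,"ax":0,"ay":0,"az":0,"jaw":0.4},{"x":0,"y":0,"z":2,"ax":0,"ay":0,"az":0,"jaw":0.4},{"x":0,"y":0,"z":2,"ax":0,"ay":0,"az":0,"jaw":0.4},{"x":0,"y":0,"z":2,"ax":0,"ay":0,"az":0,"jaw":0.4},{"x":0,"y":0,"z":1,"ax":0,"ay":0,"az":0,"jaw":0.4},{"x":0,"y":0,"z":0,"ax":0,"ay":0,"az":0,"jaw":0.4},{"x":0,"y":0,"z":0,"ax":0,"ay":0,"az":0,"jaw":0.4}]' 20
python3 - <<'E'
from h import *
a,W,c=snap('wrist'); save(a,'w9.png')
ex=np.array([.9689,-.2473,0]); ey=np.array([.2473,.9689,0])
C=((W-[.656,-.0458,0]))@np.stack([ex,ey,[0,0,1]]).T*1000
m=(a.max(2)<60)&(abs(C[...,0]+156)<14)&(abs(C[...,1])<20)&(C[...,2]>100)&(C[...,2]<140)
q=C[m]; print(len(q),np.median(q,0),q.min(0),q.max(0)); print(r.observe()['wrist_force'])
E
```

```text
t: 23.98
eef_pos: [0.5053, -0.0084, 0.2478]
orientation: [0.089, 0.702, -0.702, -0.088]
wrist_force: [-1.2, 0.7, 0.3]
finger_gap: 0.0513
332 [-155.85681908   -1.98192775  120.51567369] [-165.02826039  -10.46608754  113.73041507] [-148.89945443    6.48786587  124.04589037]
[-0.38165998 -0.63698837 -0.35941211]
```

```bash
python3 -c "
from plant import r
print(r.job_done())"
```

```text
the job is handed in; nothing more can be done
None
```

I shot the bolt, dropped its handle into the second notch beside the stop, let go, and handed the job in at about 24 s of the 48 s allowed. No verdict was reported.

- **What I did:** I pinched the ball with 20 N and lifted the handle to about 0.7 rad. I then slid the bolt in small steps until the stop was felt; the y force rose from about 1.5 N to 5 N at roughly 52 mm. I backed off 1.5 mm, lowered the handle along its arc to about 0.04 rad, opened the jaws and pulled straight up.
- **Last checks:** In the wrist camera the top of the ball is at 124 mm, with the ball 156 mm in front of the chest's centre. That puts the handle level in the notch, with the bolt slid about 49 mm. The gripper is more than 100 mm above the ball, and the wrist force is back to noise level.
- **What disagreed or failed:**
    - The first move was refused because its rows lacked keys; nothing moved.
    - Depth data had predicted the stop at about 48 mm, but it was felt about 3 mm later.
    - The gripper read 18 mm on the 20 mm ball.
    - Radial errors while following the arc showed up as about 5–6 N at the wrist.
- **Not measured:** I couldn't read the force between handle and plates directly. I also didn't re-measure the jars, bottle, mug, tray and tools at the end, though nothing passed near them.

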